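# Load a carton of doughnut balls and hold the pusher at its mark

### The job

Lift the carton loader's hinged tray by its bar to tip the four doughnut balls into the trough, and lower the tray again. Then squeeze the lock button in the pusher's grip, push the telescoping pusher out until the third long line of its scale stands at the mouth of the sleeve, so that the balls are in the carton, and finish while still holding it there (it springs back when let go). Leave the other things on the bench where they are.

Things in the scene. Friction and masses are not known exactly. Their poses are not given: they have to be found in the camera images.
- loader: The carton loader, a fixed stainless hand station: sleeve and pusher nearest the robot, then trough, then carton, in one row, with the tipping tray beside the trough. Origin on the bench under its middle; +x is the direction in which the pusher extends (roughly away from the robot), +y the tray's side (the robot's left), +z up. All 'loader (x, y, z)' below are mm in this frame.
- trough (a point): Middle of the trough's floor, loader (-12.5, 0, 34). The trough is open on top, x -95 to 60, 120 mm wide inside, sides upright to z 82, then flared: to the hinge on the tray's side, out to y -110, z 152 on the other. Its +x end leads straight into the carton. Same axes as the loader.
- carton (a point): Middle of the carton's floor, loader (150, 0, 33). Cardboard, fixed, open towards the trough and on top; inside x 60 to 237, y -62 to 62; walls up to z 115, flaps folded outwards up to z 155 and y +-115. Same axes as the loader.
- sleeve_mouth (a point): Top middle of the mouth of the sleeve, the fixed outer tube of the telescoping pusher: loader (-125, 0, 71). The sleeve is 44 wide, 26 high and runs back from here to x -325. The scale is read at this mouth. Same axes as the loader.
- tray (a joint): Angle (rad) of the ochre plastic tipping tray on its hinge: 0 = level on its stand (start), grows as the outer edge is raised, stop at 1.35; falls back when let go. Inside 137 x 144 mm, walls 42 high, floor at z 113, lip 6 mm high at the hinge edge, 350 g, slippery. The balls slide out over the hinge edge into the trough; raised slowly to about 1.15 it is empty.
- tray_hinge (a point): Middle of the tray's hinge axis, loader (-12.5, 82, 112); the axis runs along the loader's x. The point turns with the tray.
- tray_bar (a point): Middle of the tray's steel handle bar: 12 mm round, along the loader's x, 100 mm between its stand-offs, 60 mm outside the tray's outer wall; loader (-12.5, 292, 142) when level, 212 mm from the hinge axis, turns with the tray. Free above and below: pinch it from above with the fingers either side of it (along the loader's y); it turns between fingers kept upright.
- pusher (a joint): Extension (m) of the telescoping pusher along the loader's +x: 0 = home, locked (start); end of travel 0.18. The inner bar (34 wide, top at z 66) has dark scale lines across its top, one every 10 mm, every fifth long, that come out of the sleeve; the first, second, third long line stand at the mouth at 0.050, 0.100, 0.150. A spring pulls it home with 5 N at the start, 8 N at 0.150.
- grip (a point): Point on the centre line of the pusher's upright black grip, 25 mm under its top: loader (-105 + extension, 0, 165). The grip is 26 (x) by 24 (y) mm, z 126 to 190; take it from above with the fingers on its +y and -y sides. The pusher's plate, 114 wide, z 36 to 98, has its front 20 mm ahead (+x) of this point. Same axes as the loader.
- lock (a joint): Travel (m) of the lock button, a steel pad 20 x 40 mm (middle at z 161) standing 9 mm out of the grip's +y side: 0 = out (start), 0.008 = fully in; 4 N to start it, 8 N fully in, springs out when let go. Unless it is in by more than 5 mm its tooth blocks the pusher after 2 mm of play. Closing the fingers on the grip squeezes it in.
- bun1_mid (a point): Middle of doughnut ball 1: brown knobbly fried dough ball, about 58 mm across, about 60 g, loose; at the start in the tray, its middle 27 mm over the liner (z 140).
- bun2_mid (a point): Middle of doughnut ball 2: brown knobbly fried dough ball, about 58 mm across, about 60 g, loose; at the start in the tray, its middle 27 mm over the liner (z 140).
- bun3_mid (a point): Middle of doughnut ball 3: brown knobbly fried dough ball, about 58 mm across, about 60 g, loose; at the start in the tray, its middle 27 mm over the liner (z 140).
- bun4_mid (a point): Middle of doughnut ball 4: brown knobbly fried dough ball, about 58 mm across, about 60 g, loose; at the start in the tray, its middle 27 mm over the liner (z 140).
- dredger: Bystander, to be left alone: sugar dredger, steel can 72 mm across, 114 high, beside the carton on the tray's side. Origin under its middle.
- tape: Bystander, to be left alone: roll of brown packing tape lying flat, 104 mm across, 48 high, beyond the tray. Origin under its middle.
- tongs: Bystander, to be left alone: steel serving tongs 200 mm long lying on the bench to the right of the loader. Origin under its middle.
- bottle: Bystander, to be left alone: clear glass bottle 56 mm across, 170 high, right of the trough. Origin under its middle.
- lid: Bystander, to be left alone: black round plastic lid 110 mm across, 14 thick, on the left of the bench. Origin under its middle.
- tub: Bystander, to be left alone: white plastic tub 90 mm across, 100 high, on the left of the bench. Origin under its middle.
Not all that is in view belongs to the job. Leave any pink look-alike of the part that bears bun1_mid alone.

How it is judged (in metres and radians):
On the way, in this order (a step that is already met when the one before it is completed fails the run):
1. the tray is tipped up (value of joint tray above 0.5 rad), for 0.1 s.
2. all four balls are in the trough or already in the carton, and the tray is down again (below 0.1 rad) (value of joint tray below 0.1 rad and z of bun1_mid in the frame of loader between 0.04 and 0.12 m and y of bun1_mid in the frame of loader between -0.08 and 0.08 m and x of bun1_mid in the frame of loader between -0.085 and 0.24 m and z of bun2_mid in the frame of loader between 0.04 and 0.12 m and y of bun2_mid in the frame of loader between -0.08 and 0.08 m and x of bun2_mid in the frame of loader between -0.085 and 0.24 m and z of bun3_mid in the frame of loader between 0.04 and 0.12 m and y of bun3_mid in the frame of loader between -0.08 and 0.08 m and x of bun3_mid in the frame of loader between -0.085 and 0.24 m and z of bun4_mid in the frame of loader between 0.04 and 0.12 m and y of bun4_mid in the frame of loader between -0.08 and 0.08 m and x of bun4_mid in the frame of loader between -0.085 and 0.24 m), for 0.2 s.
3. the lock button is squeezed in while the pusher is still home (value of joint lock above 0.005 m and value of joint pusher below 0.01 m), for 0.1 s.
At the end, for the whole second after the job is handed in: The robot's fingers hold the pusher's grip (more than 3 N) with the lock button in by more than 5 mm, the pusher stands still at the third long line (extension 145 to 155 mm), all four balls are inside the carton, and the tray is down (below 0.1 rad) (value of joint pusher between 0.145 and 0.155 m and velocity of joint pusher between -0.01 and 0.01 m/s and value of joint lock above 0.005 m and contact force between the fingers and pusher above 3 N and value of joint tray below 0.1 rad and x of bun1_mid in the frame of loader between 0.06 and 0.24 m and y of bun1_mid in the frame of loader between -0.065 and 0.065 m and z of bun1_mid in the frame of loader between 0.04 and 0.115 m and x of bun2_mid in the frame of loader between 0.06 and 0.24 m and y of bun2_mid in the frame of loader between -0.065 and 0.065 m and z of bun2_mid in the frame of loader between 0.04 and 0.115 m and x of bun3_mid in the frame of loader between 0.06 and 0.24 m and y of bun3_mid in the frame of loader between -0.065 and 0.065 m and z of bun3_mid in the frame of loader between 0.04 and 0.115 m and x of bun4_mid in the frame of loader between 0.06 and 0.24 m and y of bun4_mid in the frame of loader between -0.065 and 0.065 m and z of bun4_mid in the frame of loader between 0.04 and 0.115 m); the arm keeps its last pose, push and grip.
It fails at once if a bystander is moved by more than 30 mm (distance of any of dredger, tape, tongs, bottle, lid, tub from where it was at the start of the episode above 0.03 m).
It also fails if it takes over 53 s, if anything falls off the work surface, if the arm or the gripper's body presses on something with over 40 N, if the wrist force passes 120 N, or if a joint passes its speed limit or range.

### The arm

A 6-joint arm with a two-finger parallel gripper is mounted at the origin on the work surface. World frame = base frame: x ahead of the robot, y to its left, z up, the work surface at z = 0. Lengths are in m, angles in degrees, forces in N, time in s.
With the tool pointing down it reaches from about 0.35 to 0.875 m from the base axis. Payload 4.2 kg.
Tool frame: the origin (TCP) lies between the finger pads; the fingertips stand 11 mm ahead of it and the grasp point (between the pads) lies 8 mm behind it; z points along the fingers, y is the direction in which the jaws open and shut (so a half turn about z gives the same grasp; the last joint's range is limited). The gripper opens to 87 mm and grips with 3 to 60 N. Pads are 19 mm wide; open, the fingers measure 117 mm over their backs; the gripper's body (75 mm by 190 mm) begins 51 mm behind the grasp point.
Start: joints at [84.259, 22.042, 0.453, 0, -68.411, -14.817], TCP at [0.219, 0.585, 0.206] pointing down, gripper open.
Joint ranges: [-179.83, 179.83], [-69.29, 118.12], [-61.27, 80.66], [-181.25, 117.63], [-171.15, -9.14], [-177.46, 177.46]. Speed limits (degrees/s): [159.86, 159.86, 180, 180, 180, 180].

### API

Orientations are given as a 3x3 rotation matrix whose columns are the frame's x, y, z axes.
In Python, from station import sense, capture, get_calibration, finish_job, search_frame, cut_out gives the robot as it stands.
- The arm moves only by the tool arm_command, never from a script. Its argument "rows" is a list of rows, each an object with "fingers": the opening in per cent of the stroke, from 0 (shut) to 100 (fully open); "travel": the shift along the tool's x, y, z in cm, a list of three; "roll": the turn about the tool's z in degrees. A call has 1 to 10 rows; each row is the pose to reach, as a shift and turn from the pose commanded when the call began, along the tool's axes at that moment; what a row does not reach only later rows make up. A row lasts 1/10 s, in which the tool goes at most 50 mm and 8.59 degrees, less where a joint would pass 70% of its speed; a pose out of reach is approached as far as the arm can. A call with a gripper value outside its range is refused whole. The fingers move at their own pace and stop on an object; the grip force is fixed at half the most. Time passes only in rows, so rows that repeat a pose let the fingers close. It gives the time, the measured TCP pose, the force and the opening at its end, in the units of the state.
- sense(): the state, without advancing time (a new reading comes with each control period).
- capture(name): name is "scene" or "top"; returns (picture, depth): 384x512x3 uint8, red, green, blue; 384x512 float32, m along the optical axis (not along the pixel's ray), 0 where there is no reading.
- get_calibration(name): a dict with "fov_y" (degrees; the focal length in pixels is half the picture's height over the tangent of half this angle, whatever the lens; pixels are square), "cx", "cy" (the principal point, pixels), "origin" and "attitude" of the camera in the world. Camera axes: x right, y down, z forward; pixel columns grow to the right and rows downward; lengths in m; the calibration is good to about 2 mm. A picture is of the moment at which its call begins. get_calibration takes no time and is no camera call.
- finish_job(): hands the job in, once; it reports no verdict.
Trained networks look in the newest picture that a camera, given by its name, has taken for a name from the list of things; names that differ only in an ending like _2 or _b are one class to them, and where a whole thing is asked for, a point or a joint stands for the part that bears it (a point fixed in the world has none). Each returns a list of dicts, best first, with "p" (0 to 1); they miss things now and then, are a little off and sometimes report something else, mostly with a low value. They report only what shows in the picture. A call takes as long as a camera call. They do not tell look-alikes from the thing itself.
- search_frame(camera, label): "position" ([x, y, z] in m, in world coordinates, good to about 4 mm: the middle of the surface that is visible of it).
- cut_out(camera, label): "mask" (384x512 bool, what is visible of it).
The state is a dict: "time_s": time; "joints": joint angles; "joint_velocities": joint speeds; "effort": joint torques, N m; "tcp_pos": TCP position; "ee_rot": TCP orientation; "wrist_force": force on the tool from outside, world axes, zero at the start; "moment": the same for the moment, N m; "gripper_width": opening from 0.0 (shut) to 1.0 (fully open).
Only numpy, scipy, OpenCV 4.12 (cv2) and the standard library are available. Lean on these libraries where they do the work, as an engineer would, in place of code of your own. Each camera call takes 0.05 s, during which the arm holds its last target. There are 200 camera calls.

## Working session

There is one attempt and no reset: what is moved stays moved. The work goes in short steps, Python scripts to look and compute and a tool call to move; the robot and the scene stay as the last step left them, time stands still between calls to the robot, and variables do not carry over. Pictures are saved under pics/ and viewed, about 8 in all and at most 12, crops included, and the job is handed in when it is done.

Besides the shell and the picture viewer there is one more tool, called after "Call:" in YAML: its name, and indented under it one key for each argument. arm_command: Moves the arm, as the interface text tells. Its arguments: {"type":"object","properties":{"rows":{"type":"array","items":{"type":"object","properties":{"fingers":{"type":"number"},"travel":{"type":"array","items":{"type":"number"}},"roll":{"type":"number"}}}}},"required":["rows"]}

```bash
mkdir -p pics; ls
python3 - <<'E'
from station import *
import cv2,numpy as np
s=sense();print(s['time_s'],s['tcp_pos'],s['ee_rot'],s['gripper_width'])
for c in("scene","top"):
    p,d=capture(c);cv2.imwrite(f"pics/{c}0.png",p[:,:,::-1]);k=get_calibration(c);print(c,k)
    for n in("loader","tray","tray_bar","sleeve_mouth","grip","bun1_mid","pusher","carton","lock","tray_hinge"):
        try: print(n,[(np.round(r['position'],3).tolist(),round(r['p'],2)) for r in search_frame(c,n)[:6]])
        except Exception as e: print(n,e)
E
```

```text
pics
0.0 [0.21922692 0.58461059 0.20456893] [[ 9.36236728e-01 -3.51369183e-01 -6.97820066e-04]
 [-3.51369869e-01 -9.36234489e-01 -2.04842299e-03]
 [ 6.64295003e-05  2.16300179e-03 -9.99997659e-01]] 1.0007524330844206
scene {'fov_y': 42.43102597271587, 'cx': 251.36242759208778, 'cy': 193.06220723683614, 'origin': array([1.27441182, 0.63917591, 1.24619722]), 'attitude': array([[-0.59883802,  0.62568756, -0.4999081 ],
       [ 0.80077528,  0.45818377, -0.3857805 ],
       [-0.01232828, -0.63133408, -0.77541299]])}
loader [([0.609, -0.054, 0.082], 0.59)]
tray [([0.542, 0.144, 0.141], 0.59)]
tray_bar [([0.58, 0.148, 0.157], 0.69), ([0.606, -0.052, 0.083], 0.62), ([0.544, 0.143, 0.138], 0.59)]
sleeve_mouth [([0.473, 0.476, 0.015], 0.42)]
grip [([0.489, -0.056, 0.09], 0.62)]
bun1_mid [([0.707, 0.279, 0.05], 0.86), ([0.581, 0.15, 0.156], 0.5)]
pusher [([0.481, -0.054, 0.091], 0.9), ([0.622, 0.399, 0.042], 0.39), ([0.362, 0.515, 0.098], 0.25)]
carton [([0.612, -0.049, 0.082], 0.74), ([0.474, 0.475, 0.015], 0.49)]
lock []
tray_hinge [([0.548, 0.14, 0.144], 0.94), ([0.605, -0.054, 0.078], 0.23)
[... 181 characters left out ...]
91407,  0.22591617],
       [-0.99782455, -0.06445731,  0.01383527],
       [ 0.00111526, -0.22633667, -0.97404849]])}
loader [([0.578, -0.047, 0.064], 0.7), ([0.548, 0.117, 0.116], 0.59), ([0.505, 0.068, 0.158], 0.26)]
tray [([0.549, 0.116, 0.115], 0.64)]
tray_bar [([0.471, -0.053, 0.095], 0.73), ([0.552, 0.114, 0.116], 0.71)]
sleeve_mouth [([0.573, -0.047, 0.07], 0.7), ([0.464, 0.472, 0.012], 0.6), ([0.552, 0.112, 0.116], 0.35)]
grip [([0.468, -0.05, 0.096], 0.83)]
bun1_mid [([0.567, 0.139, 0.161], 0.51), ([0.689, 0.267, 0.044], 0.48)]
pusher [([0.469, -0.052, 0.1], 0.84)]
carton [([0.573, -0.05, 0.07], 0.82)]
lock [([0.448, -0.052, 0.142], 0.39)]
tray_hinge [([0.547, 0.115, 0.116], 0.63)]
```

View pics/top0.png

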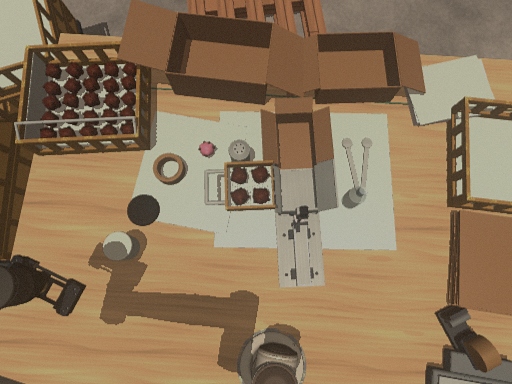

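View pics/scene0.png

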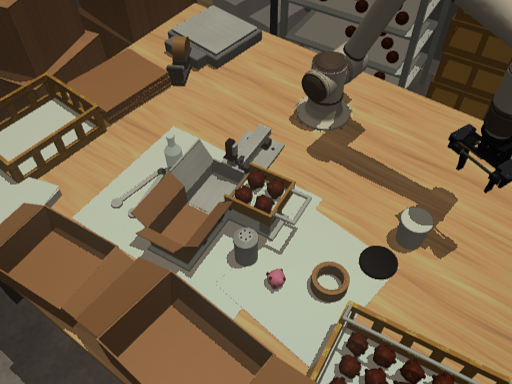

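Top view: the bar frame is left of the tray at about (209,187) px, the grip is at (303,213) and the sleeve runs down to (300,285). The pink look-alike is at (207,149). In the scene view, the dredger is near the carton at (246,245). Next I fit the loader pose to the point clouds.

```bash
cat > h.py <<'E'
from station import *
import numpy as np,cv2
from scipy.spatial import cKDTree
from scipy.optimize import least_squares
def cloud(c):
    p,d=capture(c);k=get_calibration(c);f=192/np.tan(np.radians(k['fov_y']/2))
    v,u=np.mgrid[:384,:512]
    P=np.stack([(u-k['cx'])/f*d,(v-k['cy'])/f*d,d],-1)@np.array(k['attitude']).T+k['origin']
    P[d==0]=np.nan
    return p,P
def proj(c,X):
    k=get_calibration(c);f=192/np.tan(np.radians(k['fov_y']/2))
    q=(np.atleast_2d(X)-k['origin'])@np.array(k['attitude']);return np.c_[q[:,0]/q[:,2]*f+k['cx'],q[:,1]/q[:,2]*f+k['cy']]
def rect(x0,x1,y0,y1,z,s=4):
    a,b=np.meshgrid(np.arange(x0,x1+.1,s),np.arange(y0,y1+.1,s));return np.c_[a.ravel(),b.ravel(),np.full(a.size,z)]/1000
def W(t,M):
    c,s=np.cos(t[2]),np.sin(t[2]);return M@np.array([[c,s,0],[-s,c,0],[0,0,1]])+[t[0],t[1],t[3] if len(t)>3 else 0]
E
python3 - <<'E'
from h import *
C=[]
for c in("top","scene"):
    p,P=cloud(c);C.append(P[np.isfinite(P[...,0])])
C=np.vstack(C);C=C[(C[:,2]>.03)&(C[:,2]<.21)&(C[:,0]>.1)&(C[:,0]<1)&(abs(C[:,1])<.5)]
T=cKDTree(C)
parts={'sleeve':rect(-325,-125,-22,22,71),'grip':rect(-116,-94,-11,11,190,3),'bar':rect(-62,38,288,296,147,3),
'trayO':rect(-80,54,228,234,155,3),'trayL':rect(-84,-80,84,230,155,3),'trayR':rect(56,59,84,230,155,3)}
M=np.vstack([np.repeat(m,1,0) for m in parts.values()])
best=None
for x in(.52,.55,.58):
  for y in(-.08,-.05,-.02):
    for a in(0,.07,-.07):
      r=least_squares(lambda t:np.minimum(T.query(W(t,M))[0],.03),[x,y,a,0],loss='soft_l1',f_scale=.003,diff_step=1e-3,x_scale=[.01,.01,.05,.003])
      if best is None or r.cost<best.cost:best=r
t=best.x;print(t,best.cost)
for n,m in parts.items(): print(n,np.median(T.query(W(t,m))[0]),np.percentile(T.query(W(t,m))[0],90))
np.save('t.npy',t)
# individual checks in loader frame
c,s=np.cos(t[2]),np.sin(t[2]);L=((C-[t[0],t[1],0])@np.array([[c,-s,0],[s,c,0],[0,0,1]]))*1000
def st(n,m): print(n,m.sum(),np.percentile(L[m],[2,50,98],axis=0).round(0).tolist())
st('grip',(L[:,2]>150)&(abs(L[:,0]+105)<40)&(abs(L[:,1])<30))
st('bar',(L[:,2]>120)&(abs(L[:,1]-292)<18)&(abs(L[:,0]+12)<45))
st('sleeve',(abs(L[:,2]-71)<7)&(L[:,0]<-150)&(L[:,0]>-360)&(abs(L[:,1])<60))
st('frame',(L[:,2]>120)&(L[:,1]>255)&(L[:,1]<320)&(abs(L[:,0]+12)<80))
im,_=capture("top")
im=im[:,:,::-1].copy()
for n,m in parts.items():
  for q in proj("top",W(t,m)): cv2.circle(im,tuple(int(v*16) for v in q),4,(0,255,0),-1,shift=4)
cv2.imwrite("pics/fit.png",cv2.resize(im[130:300,180:380],None,fx=3.5,fy=3.5))
E
```

```text
[ 5.76091585e-01 -4.86584077e-02  1.08208207e-01  3.80983701e-04] 0.0018525926698209631
sleeve 0.0018574365558331701 0.0029250669054310965
grip 0.0013867395654111703 0.002219341412098203
bar 0.0016374867525886464 0.0022516147907626883
trayO 0.001777793061604971 0.0024212740837904322
trayL 0.0016482798812318606 0.0023803620897753603
trayR 0.0017563782344017158 0.0023235549151816672
grip 281 [[-118.0, -11.0, 151.0], [-102.0, 7.0, 181.0], [-92.0, 22.0, 193.0]]
bar 216 [[-56.0, 286.0, 141.0], [-15.0, 292.0, 147.0], [31.0, 299.0, 152.0]]
sleeve 1254 [[-322.0, -21.0, 66.0], [-240.0, 0.0, 71.0], [-157.0, 22.0, 75.0]]
frame 434 [[-68.0, 256.0, 140.0], [-13.0, 288.0, 147.0], [42.0, 298.0, 152.0]]
```

View pics/fit.png

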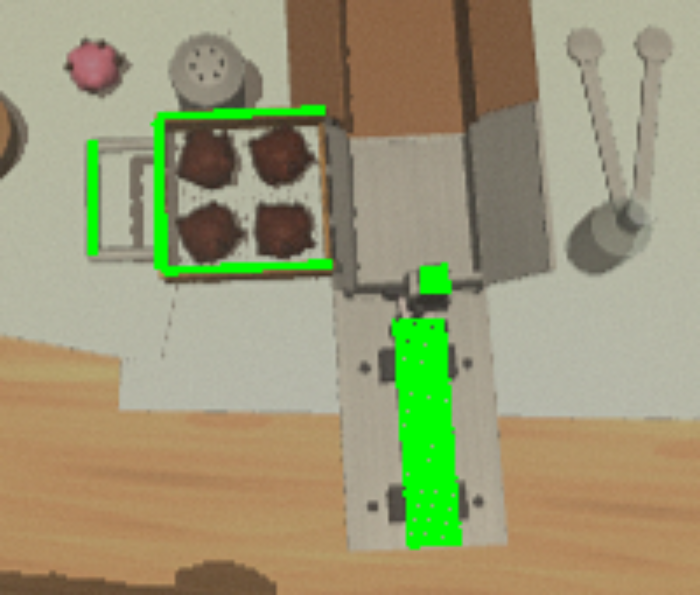

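```bash
cat >> h.py <<'E'
def go(L):
    t=np.load('t.npy');s=sense();w=W(t,np.array([L])/1000)[0];R=np.array(s['ee_rot'])
    l=np.array([-np.sin(t[2]),np.cos(t[2]),0]);y=R.T@-l
    c,n=np.cos(t[2]),np.sin(t[2]);d=np.array(s['tcp_pos'])-W(t,np.zeros((1,3)))[0]
    print('t',s['time_s'],'now L mm',np.round(np.array([c*d[0]+n*d[1],-n*d[0]+c*d[1],d[2]])*1000,1),'F',np.round(s['wrist_force'],1),'w',round(s['gripper_width'],3))
    print('travel cm',np.round(R.T@(w-s['tcp_pos'])*100,2),'roll',np.round(np.degrees(np.arctan2(-y[0],y[1])),2))
E
python3 -c "
from h import *
go([-12.5,292,200])"
```

```text
t 1.25 now L mm [-286.1  668.7  205.3] F [-0.9  0.2 -0.3] w 0.997
travel cm [41.39 21.32  0.53] roll -26.75
```

Call:
arm_command:
  rows:
    - {"fingers":100,"travel":[20,10.3,0.2],"roll":-13}
    - {"fingers":100,"travel":[41.4,21.3,0.5],"roll":-26.75}
    - {"fingers":100,"travel":[41.4,21.3,0.5],"roll":-26.75}
    - {"fingers":100,"travel":[41.4,21.3,0.5],"roll":-26.75}
    - {"fingers":100,"travel":[41.4,21.3,0.5],"roll":-26.75}
    - {"fingers":100,"travel":[41.4,21.3,0.5],"roll":-26.75}
    - {"fingers":100,"travel":[41.4,21.3,0.5],"roll":-26.75}
    - {"fingers":100,"travel":[41.4,21.3,0.5],"roll":-26.75}
    - {"fingers":100,"travel":[41.4,21.3,0.5],"roll":-26.75}
    - {"fingers":100,"travel":[41.4,21.3,0.5],"roll":-26.75}

```text
time_s: 2.25
tcp_pos: [0.5345, 0.2371, 0.2006]
ee_rot: [[0.995, 0.104, 0.0], [0.104, -0.995, -0.0], [0.0, 0.001, -1.0]]
wrist_force: [-1.2, 1.0, -0.4]
gripper_width: 1.0
```

```bash
python3 -c "
from h import *
go([-12.5,292,134])"
```

```text
t 2.25 now L mm [-10.5 288.6 200.2] F [-1.2  1.  -0.4] w 1.0
travel cm [-0.2  -0.34  6.62] roll -0.25
```

Call:
arm_command:
  rows:
    - {"fingers":45,"travel":[-0.2,-0.35,0],"roll":-0.25}
    - {"fingers":45,"travel":[-0.2,-0.35,1],"roll":-0.25}
    - {"fingers":45,"travel":[-0.2,-0.35,2],"roll":-0.25}
    - {"fingers":45,"travel":[-0.2,-0.35,3],"roll":-0.25}
    - {"fingers":45,"travel":[-0.2,-0.35,4],"roll":-0.25}
    - {"fingers":45,"travel":[-0.2,-0.35,5],"roll":-0.25}
    - {"fingers":45,"travel":[-0.2,-0.35,6],"roll":-0.25}
    - {"fingers":45,"travel":[-0.2,-0.35,6.6],"roll":-0.25}
    - {"fingers":45,"travel":[-0.2,-0.35,6.6],"roll":-0.25}

```text
time_s: 3.15
tcp_pos: [0.5294, 0.2433, 0.1334]
ee_rot: [[0.994, 0.112, -0.002], [0.112, -0.994, -0.001], [-0.002, 0.001, -1.0]]
wrist_force: [-0.1, -1.8, 0.3]
gripper_width: 0.458
```

Call:
arm_command:
  rows:
    - {"fingers":0,"travel":[0,0,0],"roll":0}
    - {"fingers":0,"travel":[0,0,0],"roll":0}
    - {"fingers":0,"travel":[0,0,0],"roll":0}
    - {"fingers":0,"travel":[0,0,0],"roll":0}
    - {"fingers":0,"travel":[0,0,0],"roll":0}
    - {"fingers":0,"travel":[0,0,0],"roll":0}
    - {"fingers":0,"travel":[0,0,0],"roll":0}

```text
time_s: 3.85
tcp_pos: [0.5299, 0.2436, 0.1347]
ee_rot: [[0.994, 0.112, 0.0], [0.112, -0.994, 0.0], [0.0, -0.0, -1.0]]
wrist_force: [-0.0, 0.1, -0.1]
gripper_width: 0.011
```

```bash
python3 -c "
from h import *
go([-12.5,292,134])
a0=np.arctan2(30,210);r=np.hypot(30,210)
for a in np.r_[0:1.26:.05]:
    print(round(a,2),np.round([-(r*np.cos(a0+a)-210)/10,-(r*np.sin(a0+a)-30)/10],2))"
```

```text
t 3.85 now L mm [-14.3 295.6 134.3] F [-0.   0.1 -0.1] w 0.011
travel cm [0.18 0.36 0.03] roll 0.24
0.0 [-0. -0.]
0.05 [ 0.18 -1.05]
0.1 [ 0.4  -2.08]
0.15 [ 0.68 -3.1 ]
0.2 [ 1.01 -4.11]
0.25 [ 1.4 -5.1]
0.3 [ 1.82 -6.07]
0.35 [ 2.3  -7.02]
0.4 [ 2.83 -7.94]
0.45 [ 3.4  -8.84]
0.5 [ 4.01 -9.7 ]
0.55 [  4.67 -10.53]
0.6 [  5.36 -11.33]
0.65 [  6.1 -12.1]
0.7 [  6.87 -12.82]
0.75 [  7.68 -13.51]
0.8 [  8.52 -14.15]
0.85 [  9.39 -14.76]
0.9 [ 10.3  -15.31]
0.95 [ 11.22 -15.83]
1.0 [ 12.18 -16.29]
1.05 [ 13.15 -16.71]
1.1 [ 14.15 -17.08]
1.15 [ 15.16 -17.39]
1.2 [ 16.19 -17.66]
1.25 [ 17.23 -17.87]
```

The fingers closed to 1 mm, so they are not on the bar. I'll look.

Run:
```python
from h import *
p,P=cloud("scene");q,Q=cloud("top");t=np.load('t.npy')
for n,c in(("bar",[-12.5,292,142]),("tcp",[-14.3,295.6,134])):print(n,proj("scene",W(t,np.array([c])/1000)),proj("top",W(t,np.array([c])/1000)))
a=cv2.resize(p[150:270,200:340],None,fx=4,fy=4);b=cv2.resize(q[130:250,180:320],None,fx=2.3,fy=4)
cv2.imwrite("pics/miss.png",np.hstack([a,b])[:,:800,::-1])
np.set_printoptions(suppress=True)
```

```text
bar [[301.03994064 210.85476126]] [[205.95221095 186.36271587]]
tcp [[302.29247265 212.64621622]] [[205.17037631 187.55412725]]
```

View pics/miss.png

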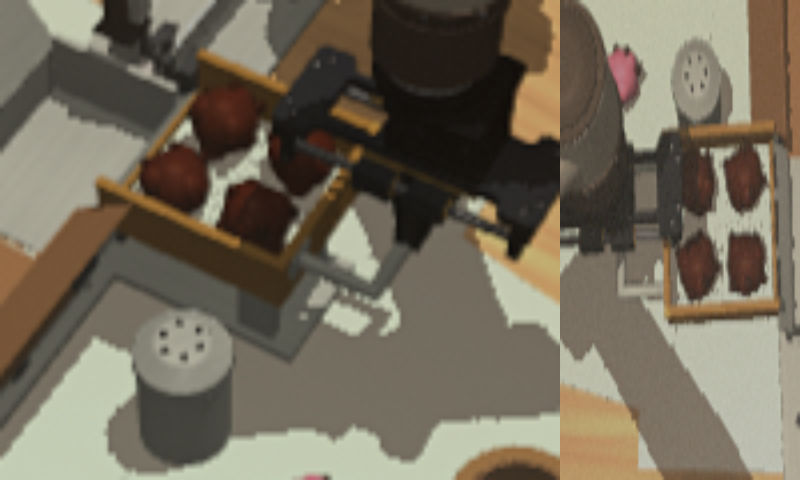

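The fingers seem to sit at the bar, crop (415,225) px, but the width contradicts that. A small lift along the arc will show whether they hold it.

Call:
arm_command:
  rows:
    - {"fingers":0,"travel":[0,0.1,-0.5],"roll":0}
    - {"fingers":0,"travel":[0,0.2,-1],"roll":0}
    - {"fingers":0,"travel":[0,0.3,-1.5],"roll":0}
    - {"fingers":0,"travel":[0,0.4,-2.1],"roll":0}
    - {"fingers":0,"travel":[0,0.4,-2.1],"roll":0}

```text
time_s: 4.45
tcp_pos: [0.531, 0.2399, 0.157]
ee_rot: [[0.994, 0.112, 0.002], [0.112, -0.994, 0.001], [0.002, -0.001, -1.0]]
wrist_force: [-0.1, 0.6, 0.1]
gripper_width: 0.004
```

Run:
```python
from h import *
go([-12.5,292,134])
p,P=cloud("scene");t=np.load('t.npy')
c,s=np.cos(t[2]),np.sin(t[2]);L=((P-[t[0],t[1],0])@np.array([[c,-s,0],[s,c,0],[0,0,1]]))*1000
for n,m in(('bar',(L[...,0]>12)&(L[...,0]<38)&(abs(L[...,1]-292)<15)&(L[...,2]>120)),('wall',(L[...,0]>-80)&(L[...,0]<50)&(abs(L[...,1]-230)<6)&(L[...,2]>145)&(L[...,2]<185))):print(n,m.sum(),np.percentile(L[m],[2,50,98],axis=0).round(1).tolist())
cv2.imwrite("pics/lift.png",cv2.resize(p[120:270,180:360],None,fx=4,fy=4)[:,:,::-1])
```

```text
t 4.45 now L mm [-13.6 291.8 156.7] F [-0.1  0.6  0.1] w 0.004
travel cm [ 0.11 -0.02  2.27] roll 0.24
bar 995 [[12.5, 277.5, 146.7], [25.3, 292.8, 438.0], [31.1, 306.4, 537.4]]
wall 102 [[-41.6, 225.5, 145.9], [5.0, 231.7, 157.1], [46.7, 235.5, 162.3]]
```

View pics/lift.png

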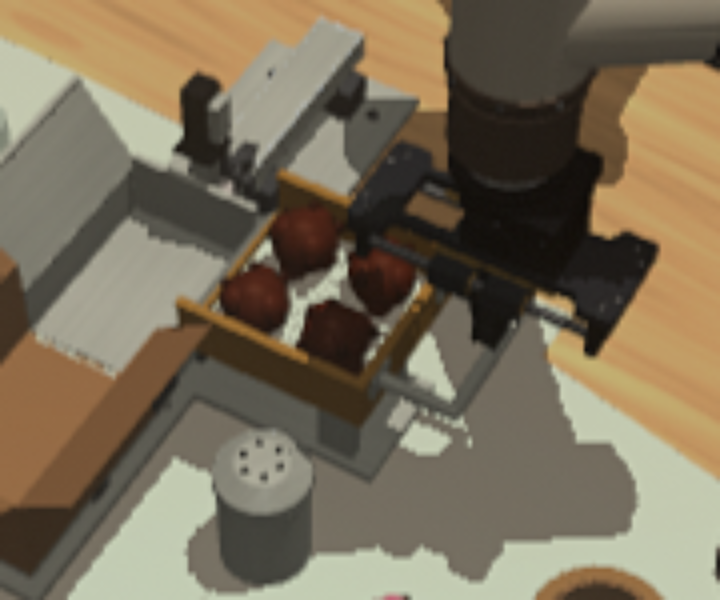

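The tray did not rise: the bar still ends at crop (455,405) and the fingers are at (490,320). I'll measure where the finger tips really are from depth.

Run:
```python
from h import *
t=np.load('t.npy');c,s=np.cos(t[2]),np.sin(t[2])
print(sense()['tcp_pos'],sense()['joints'])
for cam in("scene","top"):
    p,P=cloud(cam);L=((P-[t[0],t[1],0])@np.array([[c,-s,0],[s,c,0],[0,0,1]]))*1000
    m=(abs(L[...,0]+13)<30)&(abs(L[...,1]-292)<45)&(L[...,2]>110)&(L[...,2]<260)
    A=L[m];dark=p[m].mean(1)
    for z in range(110,260,10):
        k=(A[:,2]>=z)&(A[:,2]<z+10)
        if k.sum():print(cam,z,k.sum(),'x',np.percentile(A[k,0],[0,50,100]).round(),'y',np.percentile(A[k,1],[0,50,100]).round(),'c',dark[k].mean().round())
k=get_calibration
print(proj("scene",W(t,np.array([[-13.6,291.8,146],[-13.6,291.8,165],[-62,292,142],[38,292,142]])/1000)))
```

```text
[0.53066768 0.23981547 0.1564    ] [ 4.02468756e+01  2.01295273e+01 -9.92355433e+00  2.38197090e-03
 -5.98622181e+01  5.61888180e+01]
scene 140 60 x [-42.  -7.  16.] y [287. 295. 298.] c 78.0
scene 150 1 x [-6. -6. -6.] y [295. 295. 295.] c 81.0
scene 160 1 x [-7. -7. -7.] y [296. 296. 296.] c 65.0
scene 170 12 x [-25.  -5.  -1.] y [285. 295. 301.] c 49.0
scene 180 19 x [-19.  -5.  -0.] y [286. 296. 301.] c 21.0
scene 190 21 x [-15.  -4.  -1.] y [284. 292. 302.] c 20.0
scene 200 16 x [-6. -3.  0.] y [283. 292. 304.] c 18.0
scene 210 10 x [-4. -3.  1.] y [280. 286. 301.] c 23.0
scene 220 4 x [-5. -2. -1.] y [280. 282. 285.] c 18.0
scene 230 2 x [-12. -11.  -9.] y [287. 287. 288.] c 24.0
scene 240 6 x [-8. -3. 17.] y [287. 287. 325.] c 39.0
scene 250 17 x [-40.  12.  17.] y [249. 292. 334.] c 48.0
top 130 3 x [-37. -30. -27.] y [286. 286. 286.] c 86.0
top 140 16 x [-41. -35. -28.] y [286. 292. 295.] c 88.0
top 200 2 x [-23. -23. -23.] y [298. 299. 300.] c 40.0
top 240 3 x [-34.   3.   9.] y [260. 260. 297.] c 48.0
top 250 22 x [-43. -36.   9.] y [248. 259. 334.] c 64.0
[[301.2493724  209.68726899]
 [301.70337489 205.51620169]
 [308.95006947 198.83724026]
 [292.64889541 223.60291802]]
```

The tool stands about 24 mm higher than the reported TCP says (tips at z≈170, nominal 146), while x and y agree. I'll correct z by this and go down with an opened gripper.

Call:
arm_command:
  rows:
    - {"fingers":45,"travel":[0.1,0,0],"roll":0}
    - {"fingers":45,"travel":[0.1,0,0],"roll":0}
    - {"fingers":45,"travel":[0.1,0,0],"roll":0}
    - {"fingers":45,"travel":[0.1,0,0],"roll":0}
    - {"fingers":45,"travel":[0.1,0,1],"roll":0}
    - {"fingers":45,"travel":[0.1,0,2],"roll":0}
    - {"fingers":45,"travel":[0.1,0,3],"roll":0}
    - {"fingers":45,"travel":[0.1,0,3.8],"roll":0}
    - {"fingers":45,"travel":[0.1,0,4.4],"roll":0}
    - {"fingers":45,"travel":[0.1,0,4.4],"roll":0}

```text
time_s: 5.6
tcp_pos: [0.5308, 0.2394, 0.1104]
ee_rot: [[0.994, 0.112, -0.002], [0.112, -0.994, -0.001], [-0.002, 0.001, -1.0]]
wrist_force: [-0.1, 0.0, -0.3]
gripper_width: 0.445
```

Call:
arm_command:
  rows:
    - {"fingers":0,"travel":[0,0,0],"roll":0}
    - {"fingers":0,"travel":[0,0,0],"roll":0}
    - {"fingers":0,"travel":[0,0,0],"roll":0}
    - {"fingers":0,"travel":[0,0,0],"roll":0}
    - {"fingers":0,"travel":[0,0,0],"roll":0}
    - {"fingers":0,"travel":[0,0,0],"roll":0}

```text
time_s: 6.2
tcp_pos: [0.5315, 0.2395, 0.112]
ee_rot: [[0.994, 0.112, 0.0], [0.112, -0.994, -0.0], [0.0, 0.0, -1.0]]
wrist_force: [-0.2, -1.3, 2.0]
gripper_width: 0.129
```

```bash
python3 -c "
from h import *
go([-12.5,292,110])"
```

```text
t 6.2 now L mm [-13.2 291.3 111.6] F [-0.2 -1.3  2. ] w 0.129
travel cm [ 0.07 -0.07  0.16] roll 0.25
```

Call:
arm_command:
  rows:
    - {"fingers":0,"travel":[0,0.09,-0.5],"roll":0}
    - {"fingers":0,"travel":[0,0.18,-1.05],"roll":0}
    - {"fingers":0,"travel":[0,0.4,-2.08],"roll":0}
    - {"fingers":0,"travel":[0,0.68,-3.1],"roll":0}
    - {"fingers":0,"travel":[0,1.01,-4.11],"roll":0}
    - {"fingers":0,"travel":[0,1.4,-5.1],"roll":0}
    - {"fingers":0,"travel":[0,1.6,-5.6],"roll":0}
    - {"fingers":0,"travel":[0,1.82,-6.07],"roll":0}
    - {"fingers":0,"travel":[0,2.06,-6.55],"roll":0}
    - {"fingers":0,"travel":[0,2.3,-7.02],"roll":0}

```text
time_s: 7.2
tcp_pos: [0.5339, 0.2174, 0.1823]
ee_rot: [[0.994, 0.112, 0.0], [0.112, -0.994, 0.001], [0.0, -0.001, -1.0]]
wrist_force: [-0.3, 2.0, -2.3]
gripper_width: 0.124
```

```bash
python3 -c "
from h import *
go([-12.5,292-28.3,112+79.4])
a0=np.arctan2(30,210);r=np.hypot(30,210);f=lambda a:np.array([-(r*np.cos(a0+a)),-(r*np.sin(a0+a))])/10
for b in (.35,.65,.95):
  print(b,[np.round(f(b+.03*i)-f(b),2).tolist() for i in range(1,11)])"
```

```text
t 7.2 now L mm [-13.2 269.1 181.9] F [-0.3  2.  -2.3] w 0.124
travel cm [ 0.07  0.54 -0.95] roll 0.26
0.35 [[0.31, -0.56], [0.63, -1.1], [0.98, -1.64], [1.33, -2.17], [1.71, -2.68], [2.1, -3.19], [2.5, -3.68], [2.92, -4.16], [3.35, -4.62], [3.8, -5.08]]
0.65 [[0.46, -0.44], [0.93, -0.87], [1.42, -1.28], [1.91, -1.68], [2.42, -2.06], [2.94, -2.42], [3.47, -2.77], [4.02, -3.11], [4.57, -3.43], [5.13, -3.73]]
0.95 [[0.57, -0.28], [1.15, -0.55], [1.73, -0.8], [2.32, -1.03], [2.92, -1.25], [3.53, -1.45], [4.14, -1.62], [4.76, -1.78], [5.38, -1.93], [6.0, -2.05]]
```

Call:
arm_command:
  rows:
    - {"fingers":0,"travel":[0,0.31,-0.56],"roll":0}
    - {"fingers":0,"travel":[0,0.63,-1.1],"roll":0}
    - {"fingers":0,"travel":[0,0.98,-1.64],"roll":0}
    - {"fingers":0,"travel":[0,1.33,-2.17],"roll":0}
    - {"fingers":0,"travel":[0,1.71,-2.68],"roll":0}
    - {"fingers":0,"travel":[0,2.1,-3.19],"roll":0}
    - {"fingers":0,"travel":[0,2.5,-3.68],"roll":0}
    - {"fingers":0,"travel":[0,2.92,-4.16],"roll":0}
    - {"fingers":0,"travel":[0,3.35,-4.62],"roll":0}
    - {"fingers":0,"travel":[0,3.8,-5.08],"roll":0}

```text
time_s: 8.2
tcp_pos: [0.5381, 0.1805, 0.2346]
ee_rot: [[0.994, 0.113, 0.002], [0.113, -0.994, 0.003], [0.002, -0.003, -1.0]]
wrist_force: [-4.1, 6.7, 2.4]
gripper_width: 0.127
```

Call:
arm_command:
  rows:
    - {"fingers":0,"travel":[0,0.46,-0.44],"roll":0}
    - {"fingers":0,"travel":[0,0.93,-0.87],"roll":0}
    - {"fingers":0,"travel":[0,1.42,-1.28],"roll":0}
    - {"fingers":0,"travel":[0,1.91,-1.68],"roll":0}
    - {"fingers":0,"travel":[0,2.42,-2.06],"roll":0}
    - {"fingers":0,"travel":[0,2.94,-2.42],"roll":0}
    - {"fingers":0,"travel":[0,3.47,-2.77],"roll":0}
    - {"fingers":0,"travel":[0,4.02,-3.11],"roll":0}
    - {"fingers":0,"travel":[0,4.57,-3.43],"roll":0}
    - {"fingers":0,"travel":[0,5.13,-3.73],"roll":0}

```text
time_s: 9.2
tcp_pos: [0.5439, 0.129, 0.2733]
ee_rot: [[0.994, 0.113, 0.003], [0.113, -0.994, 0.003], [0.003, -0.002, -1.0]]
wrist_force: [-4.4, 6.9, 6.8]
gripper_width: 0.125
```

Call:
arm_command:
  rows:
    - {"fingers":0,"travel":[0,0.57,-0.28],"roll":0}
    - {"fingers":0,"travel":[0,1.15,-0.55],"roll":0}
    - {"fingers":0,"travel":[0,1.73,-0.8],"roll":0}
    - {"fingers":0,"travel":[0,2.32,-1.03],"roll":0}
    - {"fingers":0,"travel":[0,2.92,-1.25],"roll":0}
    - {"fingers":0,"travel":[0,3.53,-1.45],"roll":0}
    - {"fingers":0,"travel":[0,4.14,-1.62],"roll":0}
    - {"fingers":0,"travel":[0,4.76,-1.78],"roll":0}
    - {"fingers":0,"travel":[0,5.38,-1.93],"roll":0}
    - {"fingers":0,"travel":[0,5.38,-1.93],"roll":0}

```text
time_s: 10.2
tcp_pos: [0.5499, 0.0736, 0.2917]
ee_rot: [[0.994, 0.112, 0.002], [0.112, -0.994, -0.001], [0.002, 0.001, -1.0]]
wrist_force: [-2.7, 2.7, 6.8]
gripper_width: 0.125
```

Run:
```python
from h import *
go([-12.5,120,282])
p,_=cloud("scene");q,_=cloud("top")
a=cv2.resize(p[120:270,120:300],None,fx=2.4,fy=2.8);b=cv2.resize(q[130:250,180:350],None,fx=2.1,fy=3.5)
cv2.imwrite("pics/up.png",np.hstack([a,b])[:,:800,::-1])
for cam in("scene","top"):
    r=search_frame(cam,"bun1_mid");t=np.load('t.npy');c,s=np.cos(t[2]),np.sin(t[2])
    for x in r[:7]:print(cam,round(x['p'],2),((np.array(x['position'])-[t[0],t[1],0])@np.array([[c,-s,0],[s,c,0],[0,0,1]])*1000).round())
```

```text
t 10.2 now L mm [-12.9 124.3 291.4] F [-2.7  2.7  6.8] w 0.125
travel cm [0.04 0.43 0.94] roll 0.22
scene 0.65 [164. 312.  47.]
top 0.69 [-52.  24.  82.]
```

View pics/up.png

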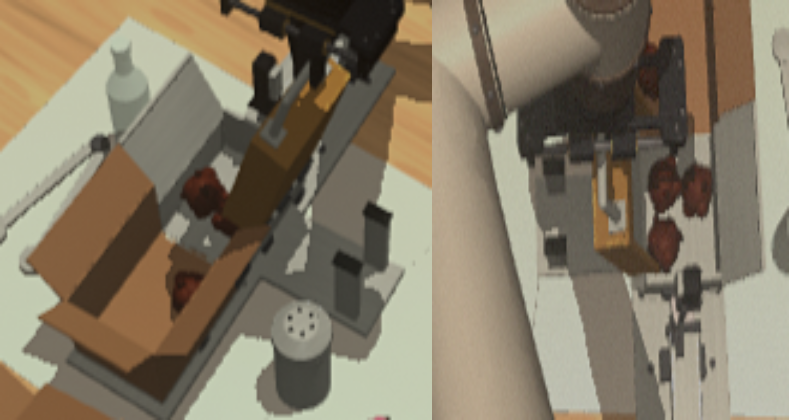

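All four balls are out: three in the trough, at right-panel (664,183), (697,190) and (665,243), and one in the carton at (650,70). Next I lower the tray.

```bash
python3 -c "
from h import *
a0=np.arctan2(30,210);r=np.hypot(30,210);f=lambda a:np.array([-(r*np.cos(a0+a)),-(r*np.sin(a0+a))])/10
for b in (1.22,.72,.22):
  print(b,[np.round(f(b-.05*i)-f(b),2).tolist() for i in range(1,11)])"
```

```text
1.22 [[-1.03, 0.25], [-2.05, 0.54], [-3.05, 0.89], [-4.04, 1.29], [-5.0, 1.73], [-5.94, 2.23], [-6.85, 2.77], [-7.73, 3.35], [-8.59, 3.98], [-9.41, 4.65]]
0.72 [[-0.79, 0.71], [-1.54, 1.46], [-2.25, 2.24], [-2.92, 3.06], [-3.55, 3.92], [-4.14, 4.8], [-4.68, 5.71], [-5.18, 6.65], [-5.63, 7.61], [-6.03, 8.59]]
0.22 [[-0.35, 1.0], [-0.65, 2.02], [-0.9, 3.05], [-1.1, 4.09], [-1.24, 5.14], [-1.33, 6.2], [-1.37, 7.26], [-1.36, 8.32], [-1.29, 9.38], [-1.17, 10.43]]
```

Call:
arm_command:
  rows:
    - {"fingers":0,"travel":[0,-1.03,0.25],"roll":0}
    - {"fingers":0,"travel":[0,-2.05,0.54],"roll":0}
    - {"fingers":0,"travel":[0,-3.05,0.89],"roll":0}
    - {"fingers":0,"travel":[0,-4.04,1.29],"roll":0}
    - {"fingers":0,"travel":[0,-5.0,1.73],"roll":0}
    - {"fingers":0,"travel":[0,-5.94,2.23],"roll":0}
    - {"fingers":0,"travel":[0,-6.85,2.77],"roll":0}
    - {"fingers":0,"travel":[0,-7.73,3.35],"roll":0}
    - {"fingers":0,"travel":[0,-8.59,3.98],"roll":0}
    - {"fingers":0,"travel":[0,-9.41,4.65],"roll":0}

```text
time_s: 11.4
tcp_pos: [0.5393, 0.1689, 0.242]
ee_rot: [[0.994, 0.112, -0.0], [0.112, -0.994, -0.0], [-0.0, 0.0, -1.0]]
wrist_force: [-1.3, 1.8, 0.4]
gripper_width: 0.122
```

Call:
arm_command:
  rows:
    - {"fingers":0,"travel":[0,-0.79,0.71],"roll":0}
    - {"fingers":0,"travel":[0,-1.54,1.46],"roll":0}
    - {"fingers":0,"travel":[0,-2.25,2.24],"roll":0}
    - {"fingers":0,"travel":[0,-2.92,3.06],"roll":0}
    - {"fingers":0,"travel":[0,-3.55,3.92],"roll":0}
    - {"fingers":0,"travel":[0,-4.14,4.8],"roll":0}
    - {"fingers":0,"travel":[0,-4.68,5.71],"roll":0}
    - {"fingers":0,"travel":[0,-5.18,6.65],"roll":0}
    - {"fingers":0,"travel":[0,-5.63,7.61],"roll":0}
    - {"fingers":0,"travel":[0,-6.03,8.59],"roll":0}

```text
time_s: 12.4
tcp_pos: [0.5328, 0.2285, 0.1561]
ee_rot: [[0.994, 0.112, 0.0], [0.112, -0.994, -0.0], [0.0, 0.0, -1.0]]
wrist_force: [2.0, -2.4, -0.6]
gripper_width: 0.124
```

Call:
arm_command:
  rows:
    - {"fingers":0,"travel":[0,-0.35,1.0],"roll":0}
    - {"fingers":0,"travel":[0,-0.65,2.02],"roll":0}
    - {"fingers":0,"travel":[0,-0.9,3.05],"roll":0}
    - {"fingers":0,"travel":[0,-1.05,3.8],"roll":0}
    - {"fingers":0,"travel":[0,-1.1,4.2],"roll":0}
    - {"fingers":0,"travel":[0,-1.15,4.4],"roll":0}
    - {"fingers":0,"travel":[0,-1.15,4.4],"roll":0}

```text
time_s: 13.1
tcp_pos: [0.5316, 0.2395, 0.1136]
ee_rot: [[0.994, 0.112, 0.001], [0.112, -0.994, 0.0], [0.001, 0.0, -1.0]]
wrist_force: [0.8, -0.1, 1.6]
gripper_width: 0.128
```

```bash
python3 -c "
from h import *
go([-12.5,292,112])"
```

```text
t 13.1 now L mm [-13.1 291.3 113.2] F [ 0.8 -0.1  1.6] w 0.128
travel cm [ 0.06 -0.07  0.12] roll 0.25
```

Call:
arm_command:
  rows:
    - {"fingers":45,"travel":[0,0,0],"roll":0}
    - {"fingers":45,"travel":[0,0,0],"roll":0}
    - {"fingers":45,"travel":[0,0,0],"roll":0}
    - {"fingers":45,"travel":[0,0,0],"roll":0}
    - {"fingers":45,"travel":[0,0,-3],"roll":0}
    - {"fingers":45,"travel":[0,0,-7],"roll":0}
    - {"fingers":70,"travel":[0,0,-12],"roll":0}
    - {"fingers":90,"travel":[-1,4,-13],"roll":0}
    - {"fingers":90,"travel":[-2,8,-13],"roll":0}

```text
time_s: 14.0
tcp_pos: [0.5215, 0.1584, 0.2457]
ee_rot: [[0.993, 0.115, 0.005], [0.114, -0.993, 0.003], [0.005, -0.003, -1.0]]
wrist_force: [0.4, 0.1, -0.9]
gripper_width: 0.641
```

Call:
arm_command:
  rows:
    - {"fingers":90,"travel":[-1.7,5,0],"roll":0}
    - {"fingers":90,"travel":[-3.3,10,0],"roll":0}
    - {"fingers":90,"travel":[-5,15,0],"roll":0}
    - {"fingers":90,"travel":[-6.6,19.5,0.3],"roll":0}
    - {"fingers":90,"travel":[-7.2,21,0.6],"roll":0}
    - {"fingers":90,"travel":[-7.2,21,0.6],"roll":0}

```text
time_s: 14.6
tcp_pos: [0.471, -0.0611, 0.2365]
ee_rot: [[0.994, 0.108, -0.001], [0.108, -0.994, 0.0], [-0.001, -0.0, -1.0]]
wrist_force: [-0.1, -0.3, -0.3]
gripper_width: 0.898
```

Run:
```python
from h import *
go([-105,0.5,130])
p,_=cloud("scene");q,_=cloud("top")
a=cv2.resize(p[110:270,120:310],None,fx=2.4,fy=2.8);b=cv2.resize(q[130:260,180:350],None,fx=2,fy=3.446)
h=min(len(a),len(b));cv2.imwrite("pics/down.png",np.hstack([a[:h],b[:h]])[:,:800,::-1])
t=np.load('t.npy');c,s=np.cos(t[2]),np.sin(t[2])
p,P=cloud("scene");L=((P-[t[0],t[1],0])@np.array([[c,-s,0],[s,c,0],[0,0,1]]))*1000
m=(abs(L[...,0])<45)&(abs(L[...,1]-292)<15)&(L[...,2]>120)&(L[...,2]<180);print('bar',np.median(L[m],0))
m=(abs(L[...,0]+105)<30)&(abs(L[...,1])<70)&(L[...,2]>130)&(L[...,2]<300)
A=L[m]
for z in range(130,300,10):
    k=(A[:,2]>=z)&(A[:,2]<z+10)
    if k.sum():print(z,k.sum(),'x',np.percentile(A[k,0],[0,50,100]).round(),'y',np.percentile(A[k,1],[0,50,100]).round())
```

```text
t 14.6 now L mm [-105.8   -1.   236.2] F [-0.1 -0.3 -0.3] w 0.898
travel cm [ 0.09 -0.15 10.62] roll 0.0
bar [  7.09453665 292.39398548 146.61714394]
130 22 x [-102.  -94.  -85.] y [-10.   6.  19.]
140 25 x [-114.  -96.  -90.] y [-8. 10. 22.]
150 22 x [-117.  -97.  -92.] y [-9. 12. 23.]
160 34 x [-113.  -96.  -88.] y [-12.  12.  22.]
170 33 x [-118.  -97.  -91.] y [-11.  13.  23.]
180 59 x [-120. -100.  -87.] y [-12.   6.  23.]
190 16 x [-116. -102.  -87.] y [-9. -0. 13.]
240 1 x [-99. -99. -99.] y [39. 39. 39.]
250 19 x [-115. -103.  -94.] y [-47. -38.  51.]
260 33 x [-113.  -96.  -87.] y [-47.  43.  51.]
270 32 x [-111.  -97.  -90.] y [-47. -35.  52.]
280 26 x [-115.  -95.  -92.] y [-51. -37.  54.]
290 31 x [-109.  -95.  -90.] y [-52. -37.  54.]
```

View pics/down.png

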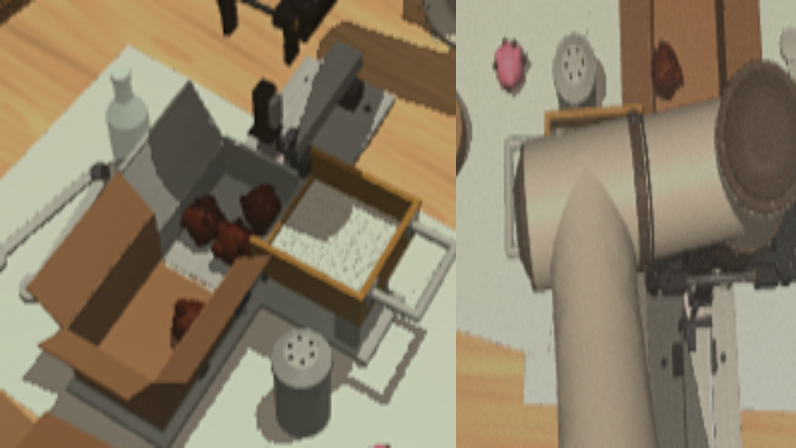

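The left panel shows the tray down, three balls in the trough around (225,215), and one in the carton at (185,318). The gripper is above the grip, so I descend and squeeze.

Call:
arm_command:
  rows:
    - {"fingers":90,"travel":[0.1,-0.15,1.5],"roll":0}
    - {"fingers":90,"travel":[0.1,-0.15,3.5],"roll":0}
    - {"fingers":90,"travel":[0.1,-0.15,5.5],"roll":0}
    - {"fingers":90,"travel":[0.1,-0.15,7.5],"roll":0}
    - {"fingers":90,"travel":[0.1,-0.15,9],"roll":0}
    - {"fingers":90,"travel":[0.1,-0.15,10],"roll":0}
    - {"fingers":90,"travel":[0.1,-0.15,10.6],"roll":0}
    - {"fingers":90,"travel":[0.1,-0.15,10.6],"roll":0}

```text
time_s: 15.55
tcp_pos: [0.4733, -0.0568, 0.1304]
ee_rot: [[0.994, 0.113, -0.001], [0.113, -0.994, -0.0], [-0.001, 0.0, -1.0]]
wrist_force: [0.0, -0.3, -0.8]
gripper_width: 0.902
```

Call:
arm_command:
  rows:
    - {"fingers":0,"travel":[0,0,0],"roll":0}
    - {"fingers":0,"travel":[0,0,0],"roll":0}
    - {"fingers":0,"travel":[0,0,0],"roll":0}
    - {"fingers":0,"travel":[0,0,0],"roll":0}
    - {"fingers":0,"travel":[0,0,0],"roll":0}
    - {"fingers":0,"travel":[0,0,0],"roll":0}
    - {"fingers":0,"travel":[0,0,0],"roll":0}
    - {"fingers":0,"travel":[0,0,0],"roll":0}

```text
time_s: 16.35
tcp_pos: [0.4736, -0.0605, 0.1309]
ee_rot: [[0.994, 0.114, -0.0], [0.114, -0.994, -0.006], [-0.001, 0.006, -1.0]]
wrist_force: [3.8, -14.7, -2.8]
gripper_width: 0.281
```

```bash
python3 -c "
from h import *
go([45,0.5,130])"
```

```text
t 16.35 now L mm [-103.2   -0.8  130.5] F [  3.8 -14.7  -2.8] w 0.281
travel cm [14.82 -0.04  0.03] roll 0.32
```

Call:
arm_command:
  rows:
    - {"fingers":0,"travel":[0,0.2,0],"roll":0}
    - {"fingers":0,"travel":[0,0.35,0],"roll":0}
    - {"fingers":0,"travel":[0.5,0.35,0],"roll":0}
    - {"fingers":0,"travel":[1,0.35,0],"roll":0}
    - {"fingers":0,"travel":[1.5,0.35,0],"roll":0}
    - {"fingers":0,"travel":[2,0.35,0],"roll":0}
    - {"fingers":0,"travel":[2,0.35,0],"roll":0}

```text
time_s: 17.05
tcp_pos: [0.4923, -0.0586, 0.1309]
ee_rot: [[0.994, 0.112, -0.003], [0.112, -0.994, -0.0], [-0.003, -0.0, -1.0]]
wrist_force: [-5.6, -0.4, 6.1]
gripper_width: 0.273
```

```bash
python3 -c "
from h import *
go([46.8,-0.8,130.5])"
```

```text
t 17.05 now L mm [-84.3  -0.8 130.5] F [-5.6 -0.4  6.1] w 0.273
travel cm [13.11  0.05 -0.04] roll 0.23
```

Call:
arm_command:
  rows:
    - {"fingers":0,"travel":[0.8,0,0],"roll":0}
    - {"fingers":0,"travel":[1.6,0,0],"roll":0}
    - {"fingers":0,"travel":[2.4,0,0],"roll":0}
    - {"fingers":0,"travel":[3.2,0,0],"roll":0}
    - {"fingers":0,"travel":[4,0,0],"roll":0}
    - {"fingers":0,"travel":[4.8,0,0],"roll":0}
    - {"fingers":0,"travel":[5.6,0,0],"roll":0}
    - {"fingers":0,"travel":[6.4,0,0],"roll":0}
    - {"fingers":0,"travel":[7.2,0,0],"roll":0}
    - {"fingers":0,"travel":[8,0,0],"roll":0}

```text
time_s: 18.05
tcp_pos: [0.5702, -0.05, 0.1309]
ee_rot: [[0.994, 0.112, -0.007], [0.112, -0.994, -0.001], [-0.007, -0.0, -1.0]]
wrist_force: [-9.5, -0.8, 7.2]
gripper_width: 0.275
```

Call:
arm_command:
  rows:
    - {"fingers":0,"travel":[0.8,0,0],"roll":0}
    - {"fingers":0,"travel":[1.6,0,0],"roll":0}
    - {"fingers":0,"travel":[2.4,0,0],"roll":0}
    - {"fingers":0,"travel":[3.2,0,0],"roll":0}
    - {"fingers":0,"travel":[4,0,0],"roll":0}
    - {"fingers":0,"travel":[4.8,0,0],"roll":0}
    - {"fingers":0,"travel":[5.1,0,0],"roll":0}
    - {"fingers":0,"travel":[5.1,0,0],"roll":0}
    - {"fingers":0,"travel":[5.1,0,0],"roll":0}

```text
time_s: 18.95
tcp_pos: [0.6209, -0.0444, 0.1309]
ee_rot: [[0.994, 0.112, -0.006], [0.112, -0.994, -0.001], [-0.006, 0.0, -1.0]]
wrist_force: [-7.7, -1.0, 5.9]
gripper_width: 0.277
```

Run:
```python
from h import *
go([46.8,-0.8,130.5])
p,P=cloud("scene");q,Q=cloud("top");t=np.load('t.npy');c,s=np.cos(t[2]),np.sin(t[2])
a=cv2.resize(p[110:270,120:310],None,fx=2.1,fy=2.8);b=cv2.resize(q[180:300,270:340],None,fx=5.5,fy=3.73)
h=min(len(a),len(b));cv2.imwrite("pics/push.png",np.hstack([a[:h],b[:h]])[:,:800,::-1])
for n,P in(('scene',P),('top',Q)):
    L=((P-[t[0],t[1],0])@np.array([[c,-s,0],[s,c,0],[0,0,1]]))*1000
    m=(abs(L[...,1])<11)&(L[...,2]>183)&(L[...,2]<196)&(L[...,0]>-120)&(L[...,0]<80);print(n,'grip',m.sum(),np.percentile(L[m],[3,50,97],axis=0).round(1).tolist() if m.any() else '')
    im=p if n=='scene' else q
    m=(L[...,0]>60)&(L[...,0]<236)&(abs(L[...,1])<60)&(L[...,2]>45)&(L[...,2]<140);print('balls',n,m.sum(),np.percentile(L[m],[1,50,99],axis=0).round().tolist() if m.any() else '')
print(proj("top",W(t,np.array([[-125,0,71]])/1000)))
```

```text
t 18.95 now L mm [ 45.   -0.6 130.6] F [-7.7 -1.   5.9] w 0.277
travel cm [0.18 0.02 0.  ] roll 0.21
scene grip 4 [[45.8, -10.9, 189.8], [55.9, -9.8, 193.0], [57.1, -8.4, 195.5]]
balls scene 1073 [[60.0, -60.0, 49.0], [106.0, -8.0, 77.0], [215.0, 46.0, 114.0]]
top grip 12 [[35.8, -8.8, 186.5], [37.5, -1.3, 190.1], [40.2, 8.6, 192.5]]
balls top 6 [[65.0, 31.0, 61.0], [74.0, 34.0, 70.0], [76.0, 37.0, 93.0]]
[[299.24755954 221.37332006]]
```

View pics/push.png

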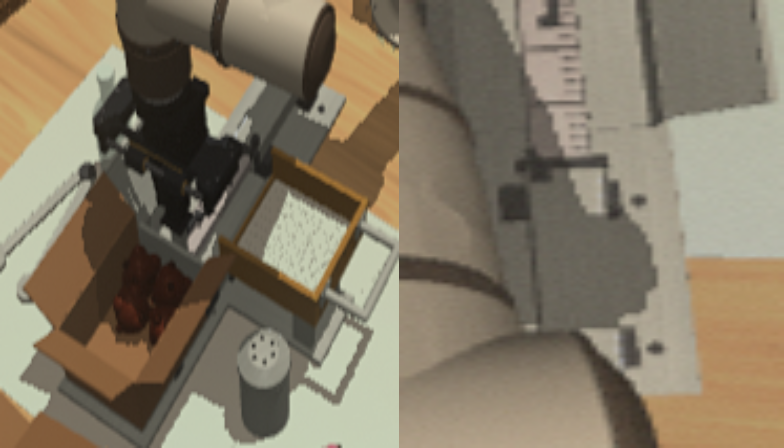

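The left panel shows all four balls in the carton, around (150,290). The right panel shows long scale lines near (545,15) and (545,83), with the third about at the mouth collar (155). I'll measure the scale numerically.

Run:
```python
from h import *
t=np.load('t.npy');q,Q=capture("top");g=cv2.cvtColor(q,cv2.COLOR_RGB2GRAY).astype(np.float32)
x=np.arange(-140,20,1.)
def prof(y,z=66):
    u=proj("top",W(t,np.c_[x,np.full(len(x),y),np.full(len(x),z)]/1000)).astype(np.float32)
    return cv2.remap(g,u[:,:1],u[:,1:],cv2.INTER_LINEAR).ravel()
for y in(12,6,0,-6,-10,-14):print(y,prof(y).astype(int).tolist())
for cam in("scene","top"):
    cam=="scene" and capture(cam)
    for x_ in cut_out(cam,"bun1_mid")[:6]:print(cam,round(x_['p'],2),np.argwhere(x_['mask']).mean(0).round(),x_['mask'].sum())
```

```text
12 [52, 52, 53, 54, 55, 55, 54, 53, 53, 53, 53, 53, 56, 60, 63, 71, 79, 87, 92, 96, 100, 102, 101, 100, 99, 99, 100, 101, 101, 100, 100, 99, 99, 99, 99, 99, 99, 99, 100, 101, 102, 103, 102, 102, 101, 101, 100, 99, 99, 99, 99, 99, 99, 99, 99, 98, 97, 95, 91, 85, 80, 78, 78, 79, 81, 90, 98, 106, 110, 113, 114, 115, 112, 108, 108, 112, 120, 125, 136, 148, 162, 169, 167, 166, 164, 164, 162, 161, 161, 162, 164, 165, 165, 164, 164, 165, 165, 166, 167, 167, 167, 167, 166, 165, 165, 163, 160, 158, 153, 143, 134, 125, 126, 128, 129, 135, 145, 154, 162, 162, 162, 162, 162, 162, 162, 162, 162, 162, 163, 163, 163, 163, 163, 163, 163, 164, 164, 164, 164, 164, 164, 164, 163, 163, 162, 161, 161, 161, 161, 161, 161, 160, 159, 159, 159, 158, 158, 159, 159, 160]
6 [84, 83, 81, 79, 77, 70, 63, 56, 53, 53, 51, 53, 59, 65, 71, 81, 91, 101, 103, 104, 104, 104, 102, 101, 100, 100, 100, 100, 100, 100, 100, 99, 98, 97, 97, 97, 98, 98, 98, 98, 98, 97, 96, 95, 95, 95, 95, 95, 94, 94, 94, 97, 101, 105, 110, 115, 121, 123, 116, 112, 106, 104, 106, 107, 116, 135, 155, 170, 170, 170, 170, 170, 169, 169, 168, 169, 
[... 2932 characters left out ...]
, 175, 172, 168, 164, 159, 154, 148, 147, 155, 164, 174, 169, 164, 159, 152, 145, 138, 136, 148, 159, 171, 165, 157, 150, 140, 127, 116, 112, 128, 147, 166, 163, 160, 157, 153, 150, 144, 143, 152, 159, 168, 168, 166, 163, 158, 151, 144, 139, 148, 158, 168, 168, 164, 161, 155, 148, 140, 133, 144, 153, 164, 166, 162, 158, 153, 144, 136, 127, 134, 145, 157, 159, 153, 146, 138, 127, 115, 102, 110, 128, 149, 163, 160, 156, 152, 149, 146, 142, 142, 150, 157, 166, 161, 155, 149, 142, 134, 124, 119, 133, 148, 162, 164, 160, 156, 151, 145, 139, 132, 136, 144, 152, 155, 149, 142, 135, 134, 133, 133, 136, 143, 150, 156, 156]
scene 0.68 [212. 200.] 243
scene 0.68 [279. 276.] 290
top 0.43 [148. 206.] 168
```

Call:
arm_command:
  rows:
    - {"fingers":0,"travel":[0.1,0,0],"roll":0}
    - {"fingers":0,"travel":[0.2,0,0],"roll":0}
    - {"fingers":0,"travel":[0.2,0,0],"roll":0}
    - {"fingers":0,"travel":[0.2,0,0],"roll":0}
    - {"fingers":0,"travel":[0.2,0,0],"roll":0}
    - {"fingers":0,"travel":[0.2,0,0],"roll":0}
    - {"fingers":0,"travel":[0.2,0,0],"roll":0}

```text
time_s: 19.95
tcp_pos: [0.6225, -0.0442, 0.1309]
ee_rot: [[0.994, 0.111, -0.007], [0.111, -0.994, -0.001], [-0.007, 0.0, -1.0]]
wrist_force: [-8.5, -1.0, 5.6]
gripper_width: 0.273
```

Run:
```python
from h import *
go([46.8,-0.6,130.5])
t=np.load('t.npy');c,s=np.cos(t[2]),np.sin(t[2])
p,P=cloud("scene");L=((P-[t[0],t[1],0])@np.array([[c,-s,0],[s,c,0],[0,0,1]]))*1000
i=p.astype(int);m=(L[...,0]>20)&(L[...,0]<240)&(abs(L[...,1])<70)&(L[...,2]>35)&(L[...,2]<160)&(i[...,0]>1.8*i[...,1])&(i.sum(2)<200)
print(m.sum(),np.percentile(L[m],[1,50,99],axis=0).round().tolist())
cv2.imwrite("pics/end.png",cv2.resize(p[180:250,150:240],None,fx=8,fy=8,interpolation=cv2.INTER_CUBIC)[:,:,::-1])
m=(L[...,2]>60)&m;A=L[m]
h,_,_=np.histogram2d(A[:,0],A[:,1],bins=[np.arange(60,250,15),np.arange(-70,71,14)]);print(h.astype(int))
q,_=capture("top");g=cv2.cvtColor(q,cv2.COLOR_RGB2GRAY).astype(np.float32);x=np.arange(-95,-10,1.)
u=proj("top",W(t,np.c_[x,0*x,0*x+66]/1000)).astype(np.float32);r=cv2.remap(g,u[:,:1],u[:,1:],cv2.INTER_LINEAR).ravel()
a=r[:40];print('long line 2 at',(x[:40]*np.clip(150-a,0,None)).sum()/np.clip(150-a,0,None).sum())
m=(abs(L[...,0])<45)&(abs(L[...,1]-292)<15)&(L[...,2]>120)&(L[...,2]<180);print('bar',np.median(L[m],0))
```

```text
t 19.95 now L mm [ 46.6  -0.6 130.5] F [-8.5 -1.   5.6] w 0.273
travel cm [ 0.02 -0.    0.  ] roll 0.2
115 [[70.0, -37.0, 68.0], [149.0, -6.0, 79.0], [158.0, 40.0, 88.0]]
[[ 0  0  0  2  0  0  1  2  0  0]
 [ 0  1  0  1  1  6  3  0  0  0]
 [ 0  0  1  0  1  3  1  0  0  0]
 [ 0  0  0  0  0  0  0  1  0  0]
 [ 0  0  0  0  0  0  0  1  0  0]
 [ 0  0  6  8 10  2  3  9  0  0]
 [ 0  0  7 16 18  1  1  9  0  0]
 [ 0  0  0  0  0  0  0  0  0  0]
 [ 0  0  0  0  0  0  0  0  0  0]
 [ 0  0  0  0  0  0  0  0  0  0]
 [ 0  0  0  0  0  0  0  0  0  0]
 [ 0  0  0  0  0  0  0  0  0  0]]
long line 2 at -75.83782287429995
bar [  7.87064741 292.87642815 147.16803236]
```

View pics/end.png

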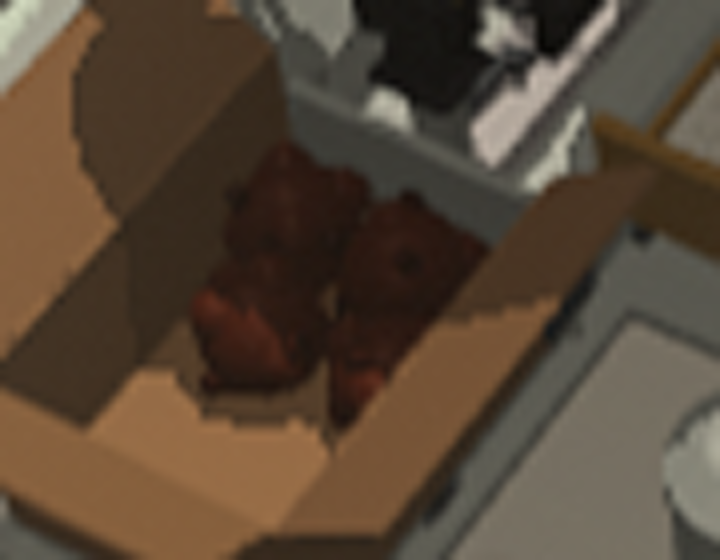

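Four balls lie in a 2x2 group on the carton floor, at (290,220), (405,255), (260,330) and (370,370). The second long line gives an extension of about 149 mm and the TCP about 149.8 mm. I'm handing in.

```bash
python3 -c "
from station import *
print(finish_job(), sense()['time_s'])"
```

```text
the job is handed in; nothing more can be done
the job is handed in; nothing more can be done
```

I tipped the tray to about 1.2 rad, lowered it again, squeezed the lock button and pushed the pusher out to the third long line. I handed in at about 20 s, still holding the grip there; no verdict was reported.

**Last checks:**
- **Extension:** the second long line read about 149 mm, and the TCP travel gave about 149.8 mm.
- **Lock and grip:** the finger opening was about 24 mm, which means the button is fully in. The wrist force was about 8.5 N against the spring.
- **Tray:** the bar was at z 147, the same as at the start.
- **Balls:** all four were flat in a 2x2 group inside the carton.

**What disagreed:**
- **First grasp missed:** the first try at the bar closed on nothing, because the tool stood about 24 mm higher than its reported z. I measured this in depth and corrected for it, and the second grasp held.
- **Grip position from depth:** before the final 2 mm push, the two cameras gave about 149 and 154 mm, from very few points. I relied on the scale line and the TCP instead.
- **Bystanders:** I did not measure their positions at the end, only saw that nothing visible had moved.

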